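Free the drill-slide lock with a ratchet and wind the carriage to its stop

TASK

On the green slide unit the carriage is locked: flip the ratchet's small orange direction lever over to the loosening side, then swing the ratchet handle to loosen the lock bolt by about a sixth of a turn counter-clockwise, ratcheting back for a second stroke if one is not enough. Then wind the handwheel clockwise until the carriage just touches the yellow stop block, without shoving the stop out of place, and leave the little red figurine standing where it is.

Things in the scene. Friction and masses are not known exactly. Their poses are not given: they have to be found in the camera images.
- slide_base: Green fixed casting of the slide unit, 230 x 430 mm, 30 mm high, at its underside. Its x axis points across the slide away from the robot, its y axis along the slide towards the handwheel end. The yellow stop is at the other end (-y).
- bolt_axis (a point): Fixed point on the upright axis of lock bolt and ratchet, on the boss, 50 mm above the bench, at (-40, 0) mm in slide_base. The bolt's steel flange (66 mm wide, yellow mark, top at 55 mm) and a socket carry the ratchet head, a steel disc of 48 mm diameter from 80 to 101 mm above the bench.
- handle_grip (a point): Centre of the ratchet's black rubber grip, 130 mm from the bolt axis, 90.5 mm above the bench. The grip is a level round bar of 24 mm diameter from 80 to 200 mm from the axis; nearer in is a 15 mm steel neck. The handle lies along the point's -x, away from the bolt. Beside the grip is free; below it nothing is over 40 mm above the bench.
- lever_tab (a point): Centre of the upright orange thumb tab of the direction lever, 36 mm from the bolt axis, above the ratchet's neck. The tab is 6 mm thick, 14 mm long (towards the axis), 22 mm tall, from 103 to 125 mm above the bench; below it are the lever arm (top at 105 mm) and head (top at 101 mm). The lever turns about the bolt axis.
- dir_lever (a joint): Lever angle relative to the handle, rad: 0 tightening side (start), 0.9 loosening side; grows counter-clockwise from above, the same way as the loosening swing. The tab travels 32 mm; 1.5 N starts it, past 0.6 a spring snaps it over to 0.9, where it stays. The push is too light to swing the handle. On the tightening side the handle only clicks round freely counter-clockwise.
- ratchet (a joint): Handle angle about the bolt axis, rad: 0 clockwise end, 1.5 counter-clockwise end, growing counter-clockwise from above. Starts at 0.1 to 0.7. Stays where it is left. Free clicking needs about 4 N at the grip, loosening about 12 N.
- lock_bolt (a joint): Angle by which the bolt has been loosened, rad: 0 tight, growing counter-clockwise from above, at most 2.6. With the lever on the loosening side it turns with the handle counter-clockwise and stays when the handle goes back. 24 teeth: up to 0.27 rad of each stroke is lost before it bites. The carriage is free above about 0.75.
- wheel_axis (a point): Fixed point on the upright axis of the handwheel, 80 mm above the bench, at (-30, 170) mm in slide_base. The wheel is a dark steel rim of 102 mm outer diameter, its top 82 mm above the bench.
- knob_mid (a point): Middle of the red upright knob on the handwheel's rim, 45 mm from the wheel's axis, 103 mm above the bench. The knob is a cylinder of 18 mm diameter from 83 to 119 mm above the bench; it spins freely on its own pin, so a hand of fixed orientation can lead it round in a circle.
- handwheel (a joint): Handwheel angle, rad, 0 at the start, growing clockwise from above. The carriage moves 15 mm per rad towards the stop. About 3 N at the knob turns it when the bolt is loose; before that it is locked. It stays where it is left.
- carriage_face (a point): Centre of the aluminium carriage's end face that looks towards the yellow stop, 56 mm above the bench. The carriage is a 104 x 130 mm table with a clamped wooden block; it moves along slide_base's -y.
- stop_face (a point): Centre of the yellow stop block's face that looks towards the carriage, 56 mm above the bench; its y axis points to the carriage. The distance from here to carriage_face is the gap: 50 to 95 mm at the start, 0 when they touch. The stop is clamped to the rails and slips if driven with more than 60 N (about 20 N at the knob).
- figurine_mid (a point): Middle of a loose ceramic figurine with red robe and white head, 119 mm tall, 52 mm wide at the foot; 60 mm above its foot. It stands on the bench beyond the stop's end of the slide unit. Leave it alone.
Mind the look-alikes: they are no part of the job. Of the things shaped like the part that bears figurine_mid, the red one is meant.

How it is judged:
By the outcome, as a careful person would: the job done as asked, in the order asked, and still so for the second after the job is handed in, with the robot touching nothing.
It also fails if it takes over 72 s, if anything falls off the work surface, if the arm or the gripper's body presses on something with over 40 N, if the wrist force passes 120 N, or if a joint passes its speed limit or range.

ROBOT

A 6-joint arm with a two-finger parallel gripper is mounted at the origin on the work surface. World frame = base frame: x ahead of the robot, y to its left, z up, the work surface at z = 0. Lengths are in m, angles in rad, forces in N, time in s.
With the tool pointing down it reaches from about 0.35 to 0.775 m from the base axis. Payload 5.5 kg.
Tool frame: the origin (TCP) lies at the very end of the fingers, on their centre line; the grasp point (between the pads) lies 19 mm behind it; z points along the fingers, y is the line along which they close (so a half turn about z gives the same grasp; the last joint's range is limited). The gripper opens to 85 mm and grips with 20 to 120 N. Pads are 22 mm wide; open, the fingers measure 114 mm over their backs; the gripper's body (76 mm by 85 mm) begins 54 mm behind the grasp point. The pads swing forward as they close: fully open they stand 13 mm farther back than shut.
Start: joints at [-1.289, 0.313, 0.046, 1.304, 0, 1.431], TCP at [0.235, -0.525, 0.231] pointing down, gripper open.
Joint ranges: [-2.76, 2.76], [-0.86, 1.69], [-1.03, 1.26], [-2.2, 2.34], [-1.47, 1.5], [-3.14, 3.14]. Speed limits (rad/s): [2.57, 2.57, 3.14, 3.14, 3.14, 3.14].

INTERFACE

Orientations are given as a unit quaternion [w, x, y, z].
In Python, from workcell import env, imaging, ticket gives the robot as it stands. The module is installed in compiled form; this text tells all that it offers.
- The arm moves only by the tool apply_moves, never from a script. Its argument "rows" is a list of rows, each an object with "xyz": the shift along the tool's x, y, z in mm, a list of three; "turn": the turn, a rotation vector about the tool's x, y, z in rad, a list of three; "grip": the opening, from 0 (shut) to 1 (fully open). A call has 1 to 12 rows; each row is the pose to reach, as a shift and turn from the pose commanded when the call began, along the tool's axes at that moment; what a row does not reach only later rows make up. A row lasts 1/12 s, in which the tool goes at most 41.7 mm and 7.16 degrees, less where a joint would pass 70% of its speed; a pose out of reach is approached as far as the arm can. A call with a gripper value outside its range is refused whole. The fingers move at their own pace and stop on an object; "force" is the grip in N (left out, the last holds). Time passes only in rows, so rows that repeat a pose let the fingers close. It gives the time, the measured TCP pose, the force, the opening and the grip force at its end, in the units of the state.
- env.get_state(): the state, without advancing time (a new reading comes with each control period).
- imaging.read_camera(name): name is "scene" or "top"; returns a dict with "color" (384x512x3 uint8, blue, green, red), "z_map" (384x512 float32, m along the optical axis (not along the pixel's ray), 0 where there is no reading), "camera_matrix" (3x3 intrinsics, pixels), "k1" (the pictures are not rectified: a ray, as slopes to the right and down, at radius r is drawn at 1 + k1 r^2 times it, then the intrinsics apply), "view" (4x4, takes a point from world to camera coordinates). Camera axes: x right, y down, z forward; pixel columns grow to the right and rows downward; lengths in m; the calibration is good to about 2 mm. A picture is of the moment at which its call begins.
- ticket.hand_in(): hands the job in; it is judged then, once.
The state is a dict: "clock": time; "joint_pos": joint angles; "qvel": joint speeds; "tau": joint torques, N m; "tcp_pos": TCP position; "orientation": TCP orientation; "wrist_force": force on the tool from outside, world axes, zero at the start; "ft_torque": the same for the moment, N m; "finger_gap": finger opening in m; "grip_force": force on a finger pad.
Only numpy, scipy, OpenCV 4.12 (cv2) and the standard library are available. Lean on these libraries where they do the work, as an engineer would, in place of code of your own. Each camera call takes 0.05 s, during which the arm holds its last target. There are 200 camera calls.

## Working session

There is one attempt and no reset: what is moved stays moved. The work goes in short steps, Python scripts to look and compute and a tool call to move; the robot and the scene stay as the last step left them, time stands still between calls to the robot, and variables do not carry over. Pictures are saved under pics/ and viewed, at most 10 in all, crops included, and the job is handed in when it is done.

Besides the shell and the picture viewer there is one more tool, called after "Call:" by a JSON object that holds its "fn" and its "kwargs". apply_moves: Moves the arm, as the interface text tells. Its arguments: {"type":"object","properties":{"rows":{"type":"array"},"force":{"type":"number"}},"required":["rows"]}

```bash
mkdir -p pics
cat > h.py <<'E'
import numpy as np, cv2
from workcell import env, imaging
def cam(n):
    return imaging.read_camera(n)
def pts(c):
    K=c['camera_matrix'];k=c['k1'];H,W=c['z_map'].shape
    u,v=np.meshgrid(np.arange(W),np.arange(H))
    X=rays(c,u,v)*c['z_map'][...,None]
    V=np.linalg.inv(c['view']); return X@V[:3,:3].T+V[:3,3]
def rays(c,u,v):
    K=c['camera_matrix'];k=c['k1']
    dx=(np.asarray(u,float)-K[0,2])/K[0,0];dy=(np.asarray(v,float)-K[1,2])/K[1,1]
    x,y=dx.copy(),dy.copy()
    for _ in range(20):
        s=1+k*(x*x+y*y);x=dx/s;y=dy/s
    return np.stack([x,y,np.ones_like(x)],-1)
def onplane(c,u,v,z):
    V=np.linalg.inv(c['view']);d=rays(c,u,v)@V[:3,:3].T;o=V[:3,3]
    return o+d*((z-o[2])/d[...,2])[...,None]
def mask(c,lo,hi):
    return cv2.inRange(cv2.cvtColor(c['color'],cv2.COLOR_BGR2HSV),lo,hi)
def blobs(m,amin=15):
    n,l,s,ce=cv2.connectedComponentsWithStats(m)
    return [(l==i,s[i],ce[i]) for i in range(1,n) if s[i,4]>=amin]
E
python3 - <<'E'
from h import *
for n in("scene","top"):
    c=cam(n); cv2.imwrite(f"pics/{n}0.png",cv2.resize(c['color'],(768,576)))
    V=np.linalg.inv(c['view']);print(n,V[:3,3].round(3),V[:3,2].round(2),V[:3,0].round(2),c['k1'],c['camera_matrix'][0,0])
s=env.get_state();print({k:np.round(v,3) for k,v in s.items()})
E
```

```text
scene [ 1.235 -0.351  0.982] [-0.55  0.23 -0.8 ] [ 0.4   0.92 -0.01] 0.033699361574950785 444.83648577849
top [ 0.514 -0.089  1.028] [ 0.1   0.   -0.99] [ 0. -1. -0.] -0.06664669202491066 356.20854744231906
{'clock': np.float64(0.1), 'joint_pos': array([-1.289,  0.314,  0.045,  1.304,  0.   ,  1.431]), 'qvel': array([ 0.   , -0.003,  0.003,  0.   , -0.001, -0.002]), 'tau': array([ 2.0000e-03, -4.8173e+01,  2.9924e+01,  1.3000e-02, -0.0000e+00,
       -0.0000e+00]), 'tcp_pos': array([ 0.235, -0.524,  0.23 ]), 'orientation': array([-0.001,  0.978,  0.209, -0.   ]), 'wrist_force': array([ 0.128,  0.294, -0.301]), 'ft_torque': array([ 0.025,  0.059, -0.027]), 'grip_force': np.float64(0.0), 'finger_gap': np.float64(0.085)}
```

View pics/scene0.png

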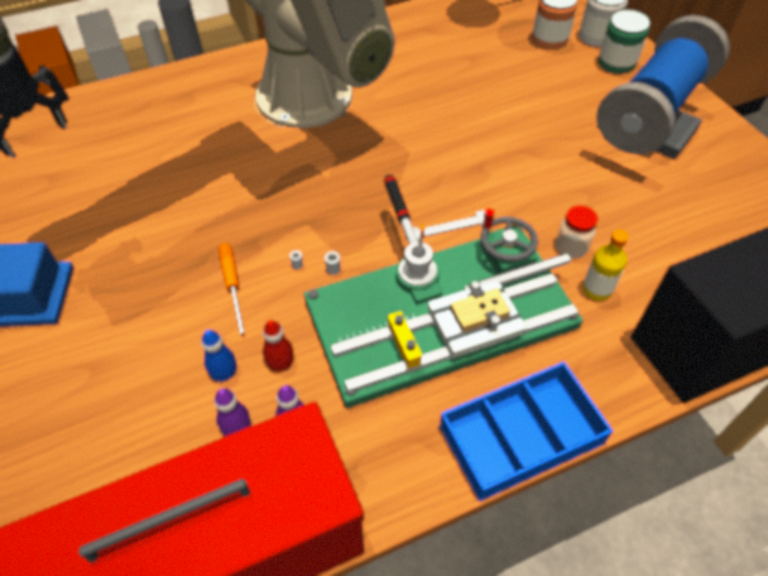

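View pics/top0.png

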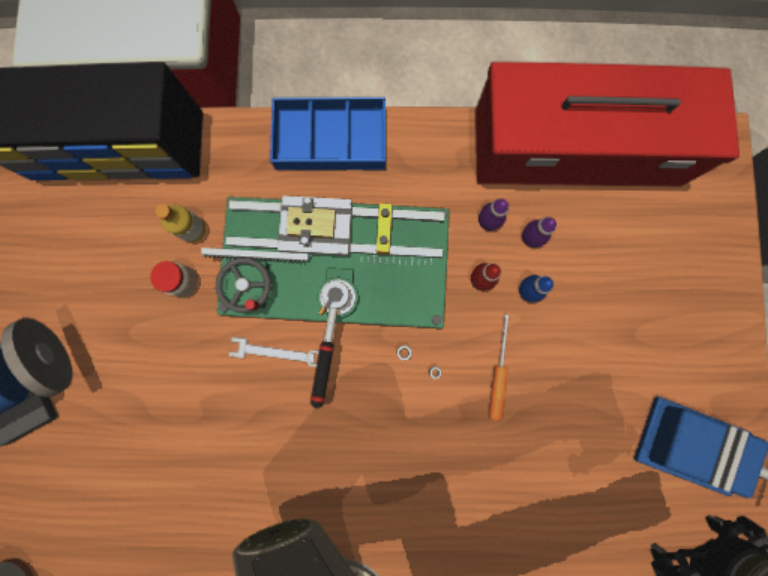

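The scene view shows the green unit in the middle, with its ratchet handle towards the robot, the handwheel with its red knob at +y, and the yellow stop. The red figurine stands beyond the stop at about (275,350). In the top view the bolt head is at about (337,295), the orange tab at (322,308), the grip at (321,375), the knob at (251,305), the stop at (384,229) and the figurine at (486,277). Next I turn these into positions.

```bash
cat > m.py <<'E'
from h import *
def measure(show=True):
    c=cam("top");P=pts(c);out={}
    g=mask(c,(60,80,30),(85,255,200));b=max(blobs(g),key=lambda t:t[1][4])
    cn,_=cv2.findContours(b[0].astype(np.uint8),cv2.RETR_EXTERNAL,cv2.CHAIN_APPROX_NONE)
    cn=max(cn,key=len)[:,0]
    w=onplane(c,cn[:,0],cn[:,1],0.03)[:,:2]
    out['base_rect']=cv2.minAreaRect((w*1000).astype(np.float32))
    def rep(n,lo,hi,z,box,amin=4):
        m=mask(c,lo,hi);mm=np.zeros_like(m);x0,y0,x1,y1=box;mm[y0:y1,x0:x1]=m[y0:y1,x0:x1]
        for t in blobs(mm,amin):
            p=P[t[0]];print(n,t[2].round(1),t[1].tolist(),'plane',onplane(c,*t[2],z).round(4),'depthmed',np.median(p,0).round(4),'zmax',p[:,2].max().round(3))
    print(out)
    rep('orange',(5,120,90),(20,255,255),.125,(195,180,250,225))
    rep('red',(0,150,60),(4,255,255),.119,(145,180,190,225))
    rep('yellow',(22,150,80),(35,255,255),.066,(240,120,280,180))
    rep('redfig',(0,150,40),(6,255,255),.06,(300,160,345,200))
    return c,P
if __name__=="__main__":
    c,P=measure()
    crop=c['color'][125:280,130:300];cv2.imwrite("pics/crop1.png",cv2.resize(crop,None,fx=4,fy=3.8,interpolation=cv2.INTER_CUBIC))
    # grip points: dark with height 0.08-0.11
    Z=P[...,2];X=P[...,0];Y=P[...,1]
    m=(Z>.085)&(Z<.112)&(X<.42)&(X>.2)&(Y>-.15)&(Y<.15)
    q=P[m][:,:2];print('grip n',m.sum(),q.mean(0),q.min(0),q.max(0));print(cv2.fitLine(q.astype(np.float32),cv2.DIST_HUBER,0,.01,.01).ravel())
    s=cam("scene");PS=pts(s);cv2.imwrite("pics/crop2.png",cv2.resize(s['color'][110:260,195:395],None,fx=4,fy=4,interpolation=cv2.INTER_CUBIC))
E
python3 m.py
```

```text
{'base_rect': ((670.42919921875, 7.184478759765625), (425.3547668457031, 222.99200439453125), 87.23956298828125)}
orange [214.5 206.7] [213, 205, 4, 5, 13] plane [0.5734 0.0163 0.125 ] depthmed [0.5728 0.0175 0.1238] zmax 0.126
orange [205.1 218.8] [195, 213, 23, 12, 243] plane [0.5425 0.0396 0.125 ] depthmed [ 5.461e-01  5.780e-02 -4.000e-04] zmax 1.028
orange [235.5 220. ] [222, 215, 28, 10, 247] plane [ 0.5398 -0.0376  0.125 ] depthmed [ 5.434e-01 -2.910e-02 -3.000e-04] zmax 1.028
red [166.8 203. ] [163, 200, 9, 7, 42] plane [0.5831 0.14   0.119 ] depthmed [0.583  0.1399 0.1176] zmax 0.12
yellow [255.8 151.5] [251, 136, 10, 32, 203] plane [ 0.7297 -0.0885  0.066 ] depthmed [ 0.7284 -0.0891  0.0768] zmax 1.028
redfig [320.4 185.9] [314, 176, 18, 18, 150] plane [ 0.6354 -0.2658  0.06  ] depthmed [ 0.6335 -0.2653  0.0472] zmax 1.028
redfig [328.  180.5] [324, 176, 10, 10, 74] plane [ 0.6505 -0.2872  0.06  ] depthmed [ 0.6434 -0.2769  0.1086] zmax 0.119
grip n 45 [0.41390947 0.0268557 ] [0.405732   0.01638723] [0.41985146 0.03710517]
[ 0.14862825 -0.98889315  0.41390947  0.0268557 ]
```

View pics/crop1.png

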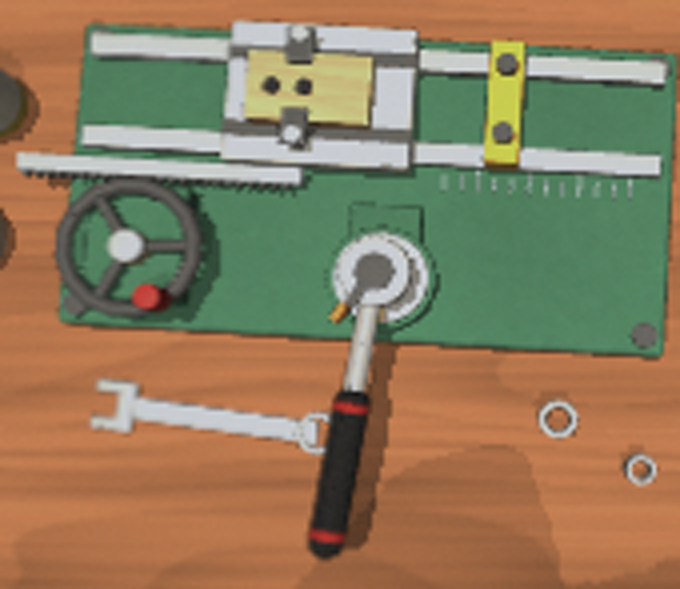

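View pics/crop2.png

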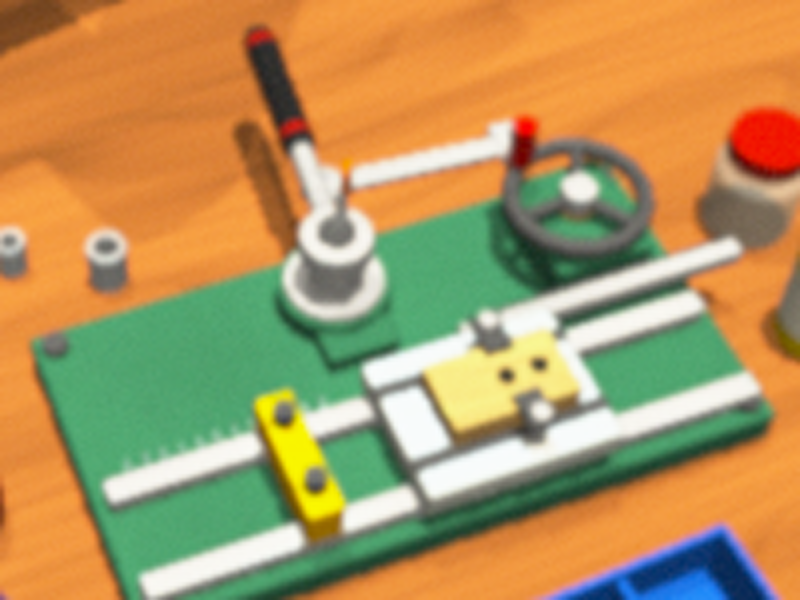

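The crops show the unit with its long side along world y, tilted about 3°. The tab sits on the +y side of the neck, and the handle leans about 10° towards +y. The knob's distance from the computed wheel axis doesn't fit (76 mm against 45 mm), so I cross-check with depth.

Run:
```python
from h import *
c=cam("top");P=pts(c)
for n,cx,cy,z in [("hub",125,245,.08),("head",374,270,.101),("gTL",90,30,.03),("gTR",672,60,.03),("gBR",660,352,.03),("gBL",65,318,.03),("gmid",500,270,.03),("gripmid",340,475,.1025),("gripend",325,550,.1025),("gripnear",352,400,.1025),("bench",600,500,0)]:
    u,v=130+cx/4-.4,125+cy/3.8-.4;i,j=int(round(u)),int(round(v))
    print(n,round(u,1),round(v,1),onplane(c,u,v,z).round(4),P[j,i].round(4))
g=mask(c,(60,80,30),(85,255,200))
b=max(blobs(g),key=lambda t:t[1][4]);print(b[1])
s=cam("scene");PS=pts(s)
for n,cx,cy,z in [("hub",580,190,.08),("head",338,230,.101),("tab",346,168,.12),("knob",525,122,.119),("stopR",0,0,0)]:
    u,v=195+cx/4-.4,110+cy/4-.4;i,j=int(round(u)),int(round(v));print('S',n,onplane(s,u,v,z).round(4),PS[j,i].round(4))
cv2.imwrite("pics/g.png",g)
```

```text
hub 160.8 189.1 [0.6235 0.167  0.08  ] [0.6231 0.1653 0.0848]
head 223.1 195.7 [ 0.604  -0.0032  0.101 ] [ 0.6026 -0.0034  0.1061]
gTL 152.1 132.5 [0.794  0.2115 0.03  ] [0.7962 0.2126 0.0274]
gTR 297.6 140.4 [ 0.7705 -0.2083  0.03  ] [ 0.7719 -0.2096  0.029 ]
gBR 294.6 217.2 [ 0.5506 -0.1975  0.03  ] [ 0.5512 -0.1985  0.0312]
gBL 145.8 208.3 [0.5746 0.2218 0.03  ] [0.5753 0.2206 0.0323]
gmid 254.6 195.7 [ 0.6111 -0.0854  0.03  ] [ 0.6102 -0.0865  0.0293]
gripmid 214.6 249.6 [0.4641 0.0171 0.1025] [0.4631 0.0162 0.1018]
gripend 210.8 269.3 [0.4138 0.0262 0.1025] [0.4147 0.0258 0.1031]
gripnear 217.6 229.9 [0.5148 0.01   0.1025] [0.5145 0.0091 0.1003]
bench 279.6 256.2 [ 0.4405 -0.157   0.    ] [ 0.441  -0.1582 -0.0007]
[ 145  139  154   79 5257]
S hub [0.6205 0.1653 0.08  ] [0.6243 0.1633 0.0854]
S head [ 0.6    -0.0037  0.101 ] [ 0.6037 -0.006   0.1066]
S tab [0.5697 0.016  0.12  ] [0.5746 0.0131 0.1249]
S knob [0.5817 0.1403 0.119 ] [0.5802 0.1419 0.1172]
S stopR [ 0.2051 -0.1043  0.    ] [ 2.075e-01 -1.038e-01  1.000e-04]
```

The depth agrees with the planes, so the casting's origin is simply not its rectangle's centre. I'll use the directly measured axes: bolt at (0.604, -0.0035) and wheel at (0.624, 0.166). The tab radius comes to 37 mm and the knob radius to about 48 mm, both consistent. Now I move to the approach side.

Call:
{"fn": "apply_moves", "kwargs": {"rows": [{"xyz": [147, -101, 0], "turn": [0, 0, -0.74], "grip": 0}, {"xyz": [294, -203, 0], "turn": [0, 0, -1.48], "grip": 0}, {"xyz": [294, -203, 0], "turn": [0, 0, -1.48], "grip": 0}, {"xyz": [294, -203, 0], "turn": [0, 0, -1.48], "grip": 0}, {"xyz": [294, -203, 0], "turn": [0, 0, -1.48], "grip": 0}, {"xyz": [294, -203, 0], "turn": [0, 0, -1.48], "grip": 0}, {"xyz": [294, -203, 0], "turn": [0, 0, -1.48], "grip": 0}, {"xyz": [294, -203, 0], "turn": [0, 0, -1.48], "grip": 0}, {"xyz": [294, -203, 0], "turn": [0, 0, -1.48], "grip": 0}, {"xyz": [294, -203, 0], "turn": [0, 0, -1.48], "grip": 0}, {"xyz": [294, -203, 0], "turn": [0, 0, -1.48], "grip": 0}, {"xyz": [294, -203, 0], "turn": [0, 0, -1.48], "grip": 0}]}}

```text
clock: 1.3
tcp_pos: [0.4209, -0.2182, 0.2314]
orientation: [0.0, 0.578, 0.816, -0.0]
wrist_force: [0.8, -0.5, 0.6]
finger_gap: -0.0001
grip_force: 0.0
```

```bash
cat > go.py <<'E'
import sys
from h import *
from scipy.spatial.transform import Rotation as R
def go(x,y,z,yaw):
    s=env.get_state();q=s['orientation'];r=R.from_quat(q[[1,2,3,0]]) if False else R.from_quat([q[1],q[2],q[3],q[0]])
    t=R.from_euler('z',yaw,degrees=True)*R.from_quat([1,0,0,0])
    d=r.inv().apply(np.array([x,y,z])-s['tcp_pos'])*1000
    print('clock',round(float(s['clock']),2),'tcp',s['tcp_pos'].round(4),'F',s['wrist_force'].round(1),'gap',round(float(s['finger_gap']),4),'j',s['joint_pos'].round(2))
    print('shift',d.round(1),'turn',(r.inv()*t).as_rotvec().round(3))
if __name__=="__main__":
    a=list(map(float,sys.argv[1:]))
    for i in range(0,len(a),4): go(*a[i:i+4])
E
python3 go.py 0.57 0.055 0.20 180  0.569 0.055 0.11 180
```

```text
clock 1.3 tcp [ 0.4209 -0.2182  0.2314] F [ 0.8 -0.5  0.6] gap -0.0001 j [-0.65  0.12 -0.2   1.25 -0.    0.58]
shift [208.  231.5  31.3] turn [-0.     0.    -1.232]
clock 1.3 tcp [ 0.4209 -0.2182  0.2314] F [ 0.8 -0.5  0.6] gap -0.0001 j [-0.65  0.12 -0.2   1.25 -0.    0.58]
shift [208.4 230.5 121.3] turn [-0.     0.    -1.232]
```

Call:
{"fn": "apply_moves", "kwargs": {"rows": [{"xyz": [30, 33, 0], "turn": [0, 0, -0.12], "grip": 0}, {"xyz": [60, 66, 0], "turn": [0, 0, -0.24], "grip": 0}, {"xyz": [90, 100, 0], "turn": [0, 0, -0.36], "grip": 0}, {"xyz": [120, 133, 0], "turn": [0, 0, -0.48], "grip": 0}, {"xyz": [150, 166, 0], "turn": [0, 0, -0.6], "grip": 0}, {"xyz": [180, 200, 0], "turn": [0, 0, -0.72], "grip": 0}, {"xyz": [208, 231, 10], "turn": [0, 0, -0.84], "grip": 0}, {"xyz": [208, 231, 30], "turn": [0, 0, -0.96], "grip": 0}, {"xyz": [208, 231, 60], "turn": [0, 0, -1.08], "grip": 0}, {"xyz": [208, 231, 90], "turn": [0, 0, -1.2], "grip": 0}, {"xyz": [208, 231, 115], "turn": [0, 0, -1.232], "grip": 0}, {"xyz": [208, 231, 121], "turn": [0, 0, -1.232], "grip": 0}]}}

```text
clock: 2.3
tcp_pos: [0.5683, 0.0532, 0.1057]
orientation: [-0.004, 0.003, 1.0, 0.0]
wrist_force: [-1.5, 0.2, -0.2]
finger_gap: -0.0
grip_force: 0.0
```

```bash
python3 go.py 0.569 0.009 0.11 180
```

```text
clock 2.3 tcp [0.5683 0.0532 0.1057] F [-1.5  0.2 -0.2] gap -0.0 j [-0.05  0.38 -0.18  1.02 -0.   -0.04]
shift [ -0.9 -44.2  -4.3] turn [ 0.    -0.007 -0.006]
```

Call:
{"fn": "apply_moves", "kwargs": {"rows": [{"xyz": [0, 0, -3], "turn": [0, 0, 0], "grip": 0}, {"xyz": [0, -5, -3], "turn": [0, 0, 0], "grip": 0}, {"xyz": [0, -10, -3], "turn": [0, 0, 0], "grip": 0}, {"xyz": [0, -15, -3], "turn": [0, 0, 0], "grip": 0}, {"xyz": [0, -20, -3], "turn": [0, 0, 0], "grip": 0}, {"xyz": [0, -25, -3], "turn": [0, 0, 0], "grip": 0}, {"xyz": [0, -30, -3], "turn": [0, 0, 0], "grip": 0}]}}

```text
clock: 2.88
tcp_pos: [0.5711, 0.0225, 0.1143]
orientation: [0.0, 0.004, 1.0, 0.0]
wrist_force: [-0.9, 2.9, 1.1]
finger_gap: 0.0001
grip_force: 1.1
```

Call:
{"fn": "apply_moves", "kwargs": {"rows": [{"xyz": [0, -4, 0], "turn": [0, 0, 0], "grip": 0}, {"xyz": [0, -8, 0], "turn": [0, 0, 0], "grip": 0}, {"xyz": [0, -12, 0], "turn": [0, 0, 0], "grip": 0}, {"xyz": [0, -14, 0], "turn": [0, 0, 0], "grip": 0}, {"xyz": [0, -14, 0], "turn": [0, 0, 0], "grip": 0}]}}

```text
clock: 3.3
tcp_pos: [0.5714, 0.0078, 0.1133]
orientation: [0.0, 0.004, 1.0, -0.0]
wrist_force: [0.1, 0.5, 0.5]
finger_gap: -0.0002
grip_force: 0.0
```

Run:
```python
from go import *
go(0.569,0.009,.11,180)
s=cam("scene");cv2.imwrite("pics/s3.png",cv2.resize(s['color'][110:260,195:395],None,fx=4,fy=4,interpolation=cv2.INTER_CUBIC))
P=pts(s);m=mask(s,(8,150,120),(20,255,255));mm=m*0;mm[130:190,250:310]=m[130:190,250:310]
mm[(P[...,2]<.1)]=0
for t in blobs(mm,3):print(t[2],t[1],np.median(P[t[0]],0).round(4))
```

```text
clock 3.3 tcp [0.5714 0.0078 0.1133] F [0.1 0.5 0.5] gap -0.0002 j [-0.13  0.37 -0.17  1.03 -0.   -0.12]
shift [2.4 1.2 3.3] turn [-0.001  0.001 -0.009]
[270.07692308 156.12820513] [268 152   5  11  39] [ 0.5685 -0.0148  0.1156]
```

View pics/s3.png

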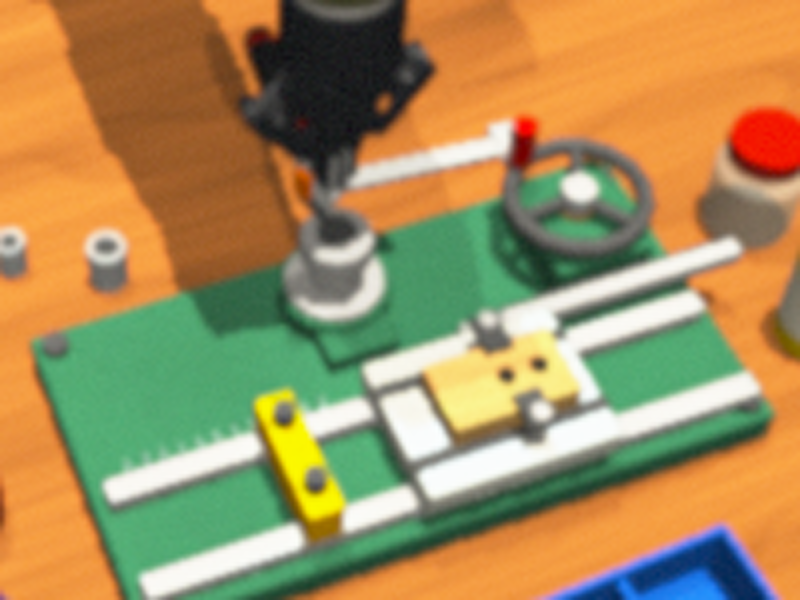

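The tab now sits at (0.5685, -0.0148), about 198° round the bolt, so it has snapped over to the loosening side; the handle has not moved. Next I straddle the grip.

```bash
python3 go.py 0.476 0.0166 0.19 171 0.476 0.0166 0.072 171
```

```text
clock 3.35 tcp [0.5713 0.0081 0.1133] F [ 0.2  0.5 -0. ] gap 0.0 j [-0.13  0.37 -0.17  1.03 -0.   -0.12]
shift [ 95.3   7.6 -76.8] turn [-0.001  0.     0.149]
clock 3.35 tcp [0.5713 0.0081 0.1133] F [ 0.2  0.5 -0. ] gap 0.0 j [-0.13  0.37 -0.17  1.03 -0.   -0.12]
shift [95.3  7.7 41.2] turn [-0.001  0.     0.149]
```

Call:
{"fn": "apply_moves", "kwargs": {"rows": [{"xyz": [0, 2, -25], "turn": [0, 0, 0], "grip": 0}, {"xyz": [20, 3, -60], "turn": [0, 0, 0.05], "grip": 0.65}, {"xyz": [50, 5, -70], "turn": [0, 0, 0.1], "grip": 0.65}, {"xyz": [80, 7, -70], "turn": [0, 0, 0.15], "grip": 0.65}, {"xyz": [95, 8, -70], "turn": [0, 0, 0.15], "grip": 0.65}, {"xyz": [95, 8, -40], "turn": [0, 0, 0.15], "grip": 0.65}, {"xyz": [95, 8, -15], "turn": [0, 0, 0.15], "grip": 0.65}, {"xyz": [95, 8, 10], "turn": [0, 0, 0.15], "grip": 0.65}, {"xyz": [95, 8, 30], "turn": [0, 0, 0.15], "grip": 0.65}, {"xyz": [95, 8, 40], "turn": [0, 0, 0.15], "grip": 0.5}, {"xyz": [95, 8, 40], "turn": [0, 0, 0.15], "grip": 0.38}, {"xyz": [95, 8, 40], "turn": [0, 0, 0.15], "grip": 0.38}]}}

```text
clock: 4.35
tcp_pos: [0.4761, 0.0174, 0.0734]
orientation: [-0.0, 0.079, 0.997, -0.0]
wrist_force: [-0.2, -0.5, 0.4]
finger_gap: 0.0324
grip_force: 0.0
```

```bash
cat > arc.py <<'E'
# waypoints on the handle arc: prints shifts/turns for handle bearing angles (deg)
from go import *
def arc(angs,r=.13,z=None,B=(.604,-.0035)):
    z=z or float(env.get_state()['tcp_pos'][2])
    for a in angs:
        b=np.radians(a); print(a,end=' ');go(B[0]+r*np.cos(b),B[1]+r*np.sin(b),z,a)
if __name__=="__main__": arc(list(map(float,sys.argv[1:])))
E
python3 arc.py 171.1 177 183 189 195 201 207 213 219 225 231 | grep -v clock; python3 go.py .5 0 .08 171|head -1
```

```text
shift [ 0.4 -0.9  0. ] turn [-0.    -0.001 -0.002]
shift [ -0.3 -14.3   0. ] turn [-0.    -0.001 -0.105]
shift [ -2.5 -27.7   0. ] turn [-0.    -0.001 -0.21 ]
shift [ -6.  -40.9   0. ] turn [-0.    -0.001 -0.315]
shift [-10.9 -53.6   0. ] turn [-0.    -0.001 -0.42 ]
shift [-17.1 -65.7   0. ] turn [-0.    -0.001 -0.524]
shift [-24.5 -77.1   0. ] turn [-0.    -0.001 -0.629]
shift [-33.  -87.6  -0. ] turn [ 0.    -0.001 -0.734]
shift [-42.7 -97.3  -0. ] turn [ 0.    -0.001 -0.838]
shift [ -53.3 -105.8   -0. ] turn [ 0.    -0.001 -0.943]
shift [ -64.7 -113.2   -0. ] turn [ 0.000e+00 -1.000e-03 -1.048e+00]
clock 4.35 tcp [0.4761 0.0174 0.0734] F [-0.2 -0.5  0.4] gap 0.0324 j [-0.13  0.24 -0.47  0.87 -0.    0.03]
```

Call:
{"fn": "apply_moves", "kwargs": {"rows": [{"xyz": [0, -7, 0], "turn": [0, 0, -0.05], "grip": 0.38}, {"xyz": [0, -14, 0], "turn": [0, 0, -0.105], "grip": 0.38}]}}

```text
clock: 4.52
tcp_pos: [0.4753, 0.0039, 0.0748]
orientation: [0.001, 0.025, 1.0, 0.0]
wrist_force: [1.0, 2.5, -2.3]
finger_gap: 0.0324
grip_force: 1.7
```

Call:
{"fn": "apply_moves", "kwargs": {"rows": [{"xyz": [-1, -7, 0], "turn": [0, 0, -0.05], "grip": 0.38}, {"xyz": [-1, -14, 0], "turn": [0, 0, -0.105], "grip": 0.38}]}}

```text
clock: 4.68
tcp_pos: [0.4754, -0.0083, 0.0747]
orientation: [0.002, -0.028, 1.0, 0.003]
wrist_force: [1.5, 10.0, -2.4]
finger_gap: 0.0329
grip_force: 5.1
```

```bash
python3 arc.py 189 195 201 207 213 219 225 231 237
```

```text
189.0 clock 4.68 tcp [ 0.4754 -0.0083  0.0747] F [ 1.5 10.  -2.4] gap 0.0329 j [-0.19  0.23 -0.47  0.87  0.01 -0.25]
shift [  0.6 -15.5  -0.1] turn [ 0.005  0.003 -0.101]
195.0 clock 4.68 tcp [ 0.4754 -0.0083  0.0747] F [ 1.5 10.  -2.4] gap 0.0329 j [-0.19  0.23 -0.47  0.87  0.01 -0.25]
shift [ -1.4 -28.9  -0.1] turn [ 0.005  0.004 -0.206]
201.0 clock 4.68 tcp [ 0.4754 -0.0083  0.0747] F [ 1.5 10.  -2.4] gap 0.0329 j [-0.19  0.23 -0.47  0.87  0.01 -0.25]
shift [ -4.9 -42.1  -0.2] turn [ 0.005  0.004 -0.31 ]
207.0 clock 4.68 tcp [ 0.4754 -0.0083  0.0747] F [ 1.5 10.  -2.4] gap 0.0329 j [-0.19  0.23 -0.47  0.87  0.01 -0.25]
shift [ -9.7 -54.8  -0.3] turn [ 0.005  0.004 -0.415]
213.0 clock 4.68 tcp [ 0.4754 -0.0083  0.0747] F [ 1.5 10.  -2.4] gap 0.0329 j [-0.19  0.23 -0.47  0.87  0.01 -0.25]
shift [-15.9 -67.   -0.3] turn [ 0.004  0.004 -0.52 ]
219.0 clock 4.68 tcp [ 0.4754 -0.0083  0.0747] F [ 1.5 10.  -2.4] gap 0.0329 j [-0.19  0.23 -0.47  0.87  0.01 -0.25]
shift [-23.2 -78.4  -0.3] turn [ 0.004  0.005 -0.624]
225.0 clock 4.68 tcp [ 0.4754 -0.0083  0.0747] F [ 1.5 10.  -2.4] gap 0.0329 j [-0.19  0.23 -0.47  0.87  0.01 -0.25]
shift [-31.8 -89.   -0.4] turn [ 0.004  0.005 -0.729]
231.0 clock 4.68 tcp [ 0.4754 -0.0083  0.0747] F [ 1.5 10.  -2.4] gap 0.0329 j [-0.19  0.23 -0.47  0.87  0.01 -0.25]
shift [-41.3 -98.7  -0.4] turn [ 0.004  0.005 -0.834]
237.0 clock 4.68 tcp [ 0.4754 -0.0083  0.0747] F [ 1.5 10.  -2.4] gap 0.0329 j [-0.19  0.23 -0.47  0.87  0.01 -0.25]
shift [ -51.9 -107.3   -0.4] turn [ 0.003  0.005 -0.939]
```

Call:
{"fn": "apply_moves", "kwargs": {"rows": [{"xyz": [0, -8, 0], "turn": [0, 0, -0.05], "grip": 0.38}, {"xyz": [0, -15, 0], "turn": [0, 0, -0.1], "grip": 0.38}, {"xyz": [-1, -22, 0], "turn": [0, 0, -0.155], "grip": 0.38}, {"xyz": [-2, -29, 0], "turn": [0, 0, -0.205], "grip": 0.38}, {"xyz": [-3, -36, 0], "turn": [0, 0, -0.26], "grip": 0.38}, {"xyz": [-5, -42, 0], "turn": [0, 0, -0.31], "grip": 0.38}, {"xyz": [-7, -49, 0], "turn": [0, 0, -0.365], "grip": 0.38}, {"xyz": [-10, -55, 0], "turn": [0, 0, -0.415], "grip": 0.38}]}}

```text
clock: 5.35
tcp_pos: [0.4881, -0.0624, 0.0748]
orientation: [0.002, -0.234, 0.972, 0.002]
wrist_force: [0.9, 11.2, 0.1]
finger_gap: 0.0323
grip_force: 5.0
```

Call:
{"fn": "apply_moves", "kwargs": {"rows": [{"xyz": [0, -7, 0], "turn": [0, 0, -0.05], "grip": 0.38}, {"xyz": [0, -14, 0], "turn": [0, 0, -0.105], "grip": 0.38}]}}

```text
clock: 5.52
tcp_pos: [0.4945, -0.0746, 0.0748]
orientation: [0.002, -0.284, 0.959, 0.003]
wrist_force: [0.9, 11.5, 1.4]
finger_gap: 0.0325
grip_force: 4.9
```

```bash
python3 arc.py 219 225 231 237 243
```

```text
219.0 clock 5.52 tcp [ 0.4945 -0.0746  0.0748] F [ 0.9 11.5  1.4] gap 0.0325 j [-0.31  0.28 -0.41  0.88  0.01 -0.89]
shift [ -1.3 -13.6  -0. ] turn [ 0.003  0.006 -0.104]
225.0 clock 5.52 tcp [ 0.4945 -0.0746  0.0748] F [ 0.9 11.5  1.4] gap 0.0325 j [-0.31  0.28 -0.41  0.88  0.01 -0.89]
shift [ -3.4 -27.1  -0.1] turn [ 0.003  0.006 -0.209]
231.0 clock 5.52 tcp [ 0.4945 -0.0746  0.0748] F [ 0.9 11.5  1.4] gap 0.0325 j [-0.31  0.28 -0.41  0.88  0.01 -0.89]
shift [ -6.9 -40.2  -0.1] turn [ 0.003  0.006 -0.313]
237.0 clock 5.52 tcp [ 0.4945 -0.0746  0.0748] F [ 0.9 11.5  1.4] gap 0.0325 j [-0.31  0.28 -0.41  0.88  0.01 -0.89]
shift [-11.8 -52.9  -0.1] turn [ 0.002  0.006 -0.418]
243.0 clock 5.52 tcp [ 0.4945 -0.0746  0.0748] F [ 0.9 11.5  1.4] gap 0.0325 j [-0.31  0.28 -0.41  0.88  0.01 -0.89]
shift [-18.  -65.   -0.1] turn [ 0.002  0.006 -0.523]
```

Call:
{"fn": "apply_moves", "kwargs": {"rows": [{"xyz": [0, -7, 0], "turn": [0, 0, -0.05], "grip": 0.38}, {"xyz": [-1, -14, 0], "turn": [0, 0, -0.105], "grip": 0.38}]}}

```text
clock: 5.68
tcp_pos: [0.5022, -0.0858, 0.0748]
orientation: [0.002, -0.334, 0.942, 0.003]
wrist_force: [-1.5, 11.6, 3.3]
finger_gap: 0.0324
grip_force: 4.9
```

Call:
{"fn": "apply_moves", "kwargs": {"rows": [{"xyz": [0, -7, 0], "turn": [0, 0, -0.05], "grip": 0.38}, {"xyz": [-1, -13, 0], "turn": [0, 0, -0.105], "grip": 0.38}]}}

```text
clock: 5.85
tcp_pos: [0.5097, -0.0939, 0.0745]
orientation: [0.001, -0.383, 0.924, 0.004]
wrist_force: [-13.1, 29.6, 17.1]
finger_gap: 0.0324
grip_force: 15.2
```

```bash
cat > look.py <<'E'
from h import *
import sys
c=cam("top");P=pts(c)
# yellow mark on flange
m=mask(c,(20,120,80),(38,255,255));mm=m*0;mm[180:215,205:245]=m[180:215,205:245]
for t in blobs(mm,2):
    p=onplane(c,*t[2],.055);d=p[:2]-[.604,-.0035];print('mark T',t[2].round(1),t[1][4],p.round(4),'r',np.hypot(*d).round(4),'ang',np.degrees(np.arctan2(d[1],d[0])).round(1))
s=cam("scene");m=mask(s,(20,120,80),(38,255,255));mm=m*0;mm[160:200,260:300]=m[160:200,260:300]
for t in blobs(mm,2):
    p=onplane(s,*t[2],.055);d=p[:2]-[.604,-.0035];print('mark S',t[2].round(1),t[1][4],p.round(4),'r',np.hypot(*d).round(4),'ang',np.degrees(np.arctan2(d[1],d[0])).round(1))
if len(sys.argv)>1:
    a=cv2.resize(c['color'][150:260,190:280],None,fx=4.2,fy=4.2,interpolation=cv2.INTER_CUBIC)
    b=cv2.resize(s['color'][130:230,250:340],None,fx=4.2,fy=4.62,interpolation=cv2.INTER_CUBIC)
    cv2.imwrite(f"pics/{sys.argv[1]}.png",np.hstack([a,b]))
E
python3 look.py l1; python3 arc.py 231 237 243|grep -v '^shift' ; python3 arc.py 231 237 243|grep shift
```

```text
mark S [268.  175.5] 4 [ 0.5806 -0.0249  0.055 ] r 0.0317 ang -137.6
231.0 clock 5.95 tcp [ 0.5092 -0.0938  0.0743] F [-4.6 15.1  6. ] gap 0.0327 j [-0.34  0.31 -0.36  0.9   0.01 -1.13]
237.0 clock 5.95 tcp [ 0.5092 -0.0938  0.0743] F [-4.6 15.1  6. ] gap 0.0327 j [-0.34  0.31 -0.36  0.9   0.01 -1.13]
243.0 clock 5.95 tcp [ 0.5092 -0.0938  0.0743] F [-4.6 15.1  6. ] gap 0.0327 j [-0.34  0.31 -0.36  0.9   0.01 -1.13]
shift [ -1.6 -16.7  -0.1] turn [ 0.008  0.005 -0.105]
shift [ -3.7 -30.2  -0.2] turn [ 0.008  0.006 -0.209]
shift [ -7.2 -43.3  -0.3] turn [ 0.007  0.006 -0.314]
```

View pics/l1.png

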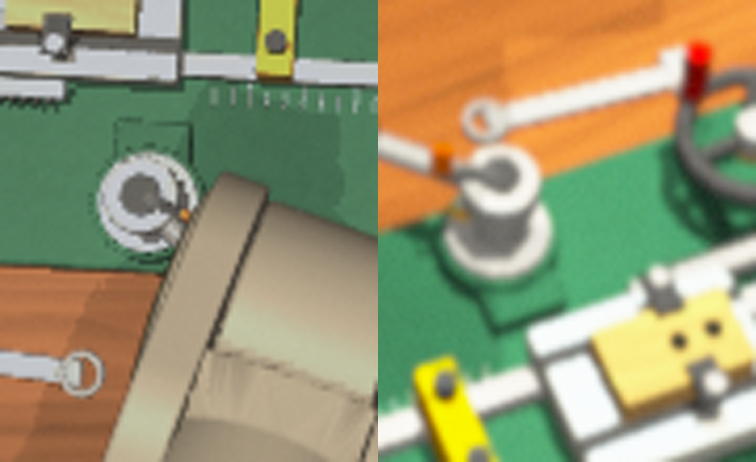

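The arm hit the handle's counter-clockwise end stop, with the handle at a bearing of about 221°. The scene view (right half) shows the yellow flange mark near 222°, at about pixel (268,175). I compare it with where the mark was in the first top image.

Run:
```python
from h import *
c=cam("top");im=cv2.resize(cv2.imread("pics/top0.png"),(512,384),interpolation=cv2.INTER_AREA)
h=cv2.cvtColor(im,cv2.COLOR_BGR2HSV)
for v in range(199,213):
    for u in range(212,234):
        H,S,V=h[v,u]
        if 12<H<38 and S>75 and V>70:
            p=onplane(c,u,v,.055);d=p[:2]-[.604,-.0035];print(u,v,h[v,u],'r',np.hypot(*d).round(4),'ang',(np.degrees(np.arctan2(d[1],d[0]))%360).round(1))
s=cam("scene");h=cv2.cvtColor(s['color'],cv2.COLOR_BGR2HSV)
for v in range(168,184):
    for u in range(260,276):
        H,S,V=h[v,u]
        if 12<H<38 and S>90 and V>70:
            p=onplane(s,u,v,.055);d=p[:2]-[.604,-.0035];print('S',u,v,h[v,u],'r',np.hypot(*d).round(4),'ang',(np.degrees(np.arctan2(d[1],d[0]))%360).round(1))
```

```text
214 205 [ 22 128 153] r 0.0362 ang 126.1
215 205 [ 19 142 180] r 0.034 ang 128.8
216 205 [ 16 135 130] r 0.0319 ang 131.9
213 206 [ 28 100 123] r 0.04 ang 127.0
214 206 [ 20 153 182] r 0.0378 ang 129.5
215 206 [ 18 159 181] r 0.0357 ang 132.3
216 206 [ 14 157 112] r 0.0338 ang 135.4
225 206 [ 19  91 131] r 0.024 ang 182.4
213 207 [ 20 141 165] r 0.0417 ang 130.0
214 207 [ 18 157 188] r 0.0396 ang 132.6
215 207 [ 14 170 159] r 0.0376 ang 135.4
216 207 [ 15 137  95] r 0.0357 ang 138.5
225 207 [ 20  89 141] r 0.0267 ang 182.2
212 208 [ 31 103 139] r 0.0455 ang 130.5
213 208 [ 20 146 176] r 0.0435 ang 132.8
214 208 [ 17 161 165] r 0.0415 ang 135.4
215 208 [ 17 146 112] r 0.0396 ang 138.2
225 208 [ 19  89 138] r 0.0295 ang 182.0
213 209 [ 26 113 138] r 0.0453 ang 135.4
214 209 [ 19 127 114] r 0.0434 ang 138.0
215 209 [36 81 97] r 0.0417 ang 140.8
S 263 168 [ 13 175 165] r 0.0569 ang 203.5
S 260 169 [ 13 184 226] r 0.0611 ang 211.0
S 261 169 [ 13 181 223] r 0.0589 ang 209.6
S 262 169 [ 13 184 214] r 0.0568 ang 208.0
S 263 169 [ 13 174 204] r 0.0547 ang 206.3
S 264 169 [ 13 177 187] r 0.052
[... 2485 characters left out ...]
77 ang 214.9
S 260 176 [ 15 166 180] r 0.0515 ang 233.5
S 261 176 [ 17 148 174] r 0.0489 ang 232.8
S 262 176 [ 21 127 162] r 0.0463 ang 232.1
S 263 176 [ 28 101 147] r 0.0438 ang 231.3
S 264 176 [ 32  95 131] r 0.0412 ang 230.4
S 265 176 [ 33  91 115] r 0.0387 ang 229.4
S 267 176 [ 20 112 128] r 0.0336 ang 226.9
S 268 176 [ 20 148 146] r 0.0311 ang 225.3
S 269 176 [ 20 158 147] r 0.0286 ang 223.5
S 270 176 [ 20 150 136] r 0.0262 ang 221.3
S 271 176 [ 19 100 120] r 0.0238 ang 218.7
S 260 177 [ 21 128 129] r 0.0509 ang 237.2
S 261 177 [ 36  92 127] r 0.0483 ang 236.7
S 269 177 [ 20 112 137] r 0.0276 ang 230.0
S 270 177 [ 19 121 137] r 0.0251 ang 228.4
S 271 177 [ 19  94 127] r 0.0226 ang 226.4
```

The mark has moved from about 180–182° to about 224°, so the bolt is loosened by roughly 43–45°. I ratchet back one tooth (about 22°) and take a second stroke of about 15°, for about 60° in total.

```bash
python3 arc.py 217 211 205 198 |grep shift
```

```text
shift [-2.1 15.   0.1] turn [0.008 0.004 0.139]
shift [-4.7 28.3  0.2] turn [0.008 0.004 0.243]
shift [-8.7 41.4  0.3] turn [0.008 0.003 0.348]
shift [-15.   55.9   0.5] turn [0.008 0.003 0.47 ]
```

Call:
{"fn": "apply_moves", "kwargs": {"rows": [{"xyz": [-1, 9, 0], "turn": [0, 0, 0.07], "grip": 0.38}, {"xyz": [-2, 17, 0], "turn": [0, 0, 0.14], "grip": 0.38}, {"xyz": [-3, 24, 0], "turn": [0, 0, 0.19], "grip": 0.38}, {"xyz": [-5, 31, 0], "turn": [0, 0, 0.245], "grip": 0.38}, {"xyz": [-7, 38, 0], "turn": [0, 0, 0.3], "grip": 0.38}, {"xyz": [-9, 44, 0], "turn": [0, 0, 0.35], "grip": 0.38}, {"xyz": [-12, 51, 0], "turn": [0, 0, 0.41], "grip": 0.38}, {"xyz": [-15, 58, 0], "turn": [0, 0, 0.47], "grip": 0.38}, {"xyz": [-15, 58, 0], "turn": [0, 0, 0.47], "grip": 0.38}]}}

```text
clock: 6.8
tcp_pos: [0.4812, -0.0459, 0.075]
orientation: [0.001, -0.155, 0.988, -0.0]
wrist_force: [1.0, -0.1, -0.6]
finger_gap: 0.0328
grip_force: 0.0
```

```bash
python3 arc.py 201 207 213 219 224
python3 - <<'E'
from h import *
s=cam("scene");P=pts(s);m=mask(s,(8,150,120),(20,255,255));mm=m*0;mm[130:190,240:310]=m[130:190,240:310]
mm[(P[...,2]<.1)|(P[...,2]>.13)]=0
for t in blobs(mm,8):
    p=onplane(s,*t[2],.115)-[.604,-.0035,0];print(t[2],t[1][4],p.round(4),np.degrees(np.arctan2(p[1],p[0]))%360)
E
```

```text
201.0 clock 6.8 tcp [ 0.4812 -0.0459  0.075 ] F [ 1.  -0.1 -0.6] gap 0.0328 j [-0.26  0.25 -0.45  0.87 -0.   -0.57]
shift [-0.1 -4.4  0. ] turn [-0.001  0.002 -0.055]
207.0 clock 6.8 tcp [ 0.4812 -0.0459  0.075 ] F [ 1.  -0.1 -0.6] gap 0.0328 j [-0.26  0.25 -0.45  0.87 -0.   -0.57]
shift [ -1.6 -17.9   0. ] turn [-0.001  0.002 -0.16 ]
213.0 clock 6.8 tcp [ 0.4812 -0.0459  0.075 ] F [ 1.  -0.1 -0.6] gap 0.0328 j [-0.26  0.25 -0.45  0.87 -0.   -0.57]
shift [ -4.5 -31.3   0. ] turn [-0.002  0.002 -0.264]
219.0 clock 6.8 tcp [ 0.4812 -0.0459  0.075 ] F [ 1.  -0.1 -0.6] gap 0.0328 j [-0.26  0.25 -0.45  0.87 -0.   -0.57]
shift [ -8.7 -44.2   0.1] turn [-0.002  0.002 -0.369]
224.0 clock 6.8 tcp [ 0.4812 -0.0459  0.075 ] F [ 1.  -0.1 -0.6] gap 0.0328 j [-0.26  0.25 -0.45  0.87 -0.   -0.57]
shift [-13.2 -54.6   0.1] turn [-0.002  0.002 -0.456]
[265.54545455 160.60606061] 33 [-0.0273 -0.0277  0.115 ] 225.38613347981982
```

Call:
{"fn": "apply_moves", "kwargs": {"rows": [{"xyz": [0, -5, 0], "turn": [0, 0, -0.055], "grip": 0.38}, {"xyz": [-1, -12, 0], "turn": [0, 0, -0.11], "grip": 0.38}, {"xyz": [-2, -18, 0], "turn": [0, 0, -0.16], "grip": 0.38}, {"xyz": [-3, -25, 0], "turn": [0, 0, -0.21], "grip": 0.38}, {"xyz": [-5, -31, 0], "turn": [0, 0, -0.265], "grip": 0.38}, {"xyz": [-7, -38, 0], "turn": [0, 0, -0.32], "grip": 0.38}]}}

```text
clock: 7.35
tcp_pos: [0.4981, -0.0781, 0.074]
orientation: [0.0, -0.314, 0.95, 0.003]
wrist_force: [-3.6, 10.3, 5.2]
finger_gap: 0.0327
grip_force: 5.1
```

Call:
{"fn": "apply_moves", "kwargs": {"rows": [{"xyz": [0, -7, 0], "turn": [0, 0, -0.05], "grip": 0.38}, {"xyz": [-1, -13, 0], "turn": [0, 0, -0.1], "grip": 0.38}, {"xyz": [-1, -16, 0], "turn": [0, 0, -0.12], "grip": 0.38}, {"xyz": [-1, -16, 0], "turn": [0, 0, -0.12], "grip": 0.38}]}}

```text
clock: 7.68
tcp_pos: [0.5087, -0.0912, 0.0739]
orientation: [0.0, -0.369, 0.929, 0.002]
wrist_force: [-2.3, 6.5, 4.5]
finger_gap: 0.0322
grip_force: 3.2
```

```bash
python3 look.py l2; python3 arc.py 221 ;python3 - <<'E'
from h import *
s=cam("scene");P=pts(s);m=mask(s,(8,150,120),(20,255,255));mm=m*0;mm[130:190,240:310]=m[130:190,240:310]
mm[(P[...,2]<.1)|(P[...,2]>.13)]=0
for t in blobs(mm,8):
    p=onplane(s,*t[2],.115)-[.604,-.0035,0];print(t[2],t[1][4],p.round(4),np.degrees(np.arctan2(p[1],p[0]))%360)
h=cv2.cvtColor(s['color'],cv2.COLOR_BGR2HSV)
for v in range(175,186):
    for u in range(262,284):
        H,S,V=h[v,u]
        p=onplane(s,u,v,.055);d=p[:2]-[.604,-.0035]
        if 15<H<30 and S>90 and V>70 and .02<np.hypot(*d)<.034:print('S',u,v,h[v,u],'r',np.hypot(*d).round(4),'ang',(np.degrees(np.arctan2(d[1],d[0]))%360).round(1))
E
```

```text
mark S [266.7 177.3] 3 [ 0.5847 -0.0307  0.055 ] r 0.0334 ang -125.3
221.0 clock 7.78 tcp [ 0.5087 -0.0912  0.0739] F [-2.5  6.6  3.5] gap 0.0323 j [-0.33  0.31 -0.37  0.9   0.   -1.09]
shift [0.3 3.7 0. ] turn [0.003 0.002 0.039]
[264.68571429 164.08571429] 35 [-0.0178 -0.0345  0.115 ] 242.7173579174088
S 267 177 [ 21 146 133] r 0.0327 ang 232.5
S 268 177 [ 20 140 146] r 0.0302 ang 231.3
S 269 177 [ 19 135 149] r 0.0276 ang 230.0
S 270 177 [ 18 124 142] r 0.0251 ang 228.4
S 271 177 [ 19 105 129] r 0.0226 ang 226.4
S 267 178 [ 20 135 140] r 0.0322 ang 238.3
S 268 178 [ 19 152 148] r 0.0296 ang 237.7
S 269 178 [ 20 161 146] r 0.0269 ang 236.9
S 270 178 [ 19 156 147] r 0.0243 ang 236.0
S 271 178 [ 19 127 135] r 0.0217 ang 234.8
S 269 179 [ 17  93 142] r 0.0267 ang 244.0
S 270 179 [ 18  96 135] r 0.0241 ang 243.8
```

Call:
{"fn": "apply_moves", "kwargs": {"rows": [{"xyz": [0, -4, 0], "turn": [0, 0, -0.03], "grip": 0.38}, {"xyz": [-1, -7, 0], "turn": [0, 0, -0.05], "grip": 0.38}]}}

```text
clock: 8.0
tcp_pos: [0.5106, -0.0926, 0.0735]
orientation: [-0.001, -0.393, 0.92, 0.006]
wrist_force: [-16.0, 19.8, 17.7]
finger_gap: 0.0324
grip_force: 12.6
```

Call:
{"fn": "apply_moves", "kwargs": {"rows": [{"xyz": [0, 8, 0], "turn": [0, 0, 0.02], "grip": 0.55}, {"xyz": [0, 8, 0], "turn": [0, 0, 0.02], "grip": 0.6}, {"xyz": [0, 8, 0], "turn": [0, 0, 0.02], "grip": 0.6}]}}

```text
clock: 8.25
tcp_pos: [0.5097, -0.092, 0.074]
orientation: [0.001, -0.382, 0.924, -0.001]
wrist_force: [-0.4, 0.9, -0.6]
finger_gap: 0.0511
grip_force: 0.0
```

Run:
```python
from go import *
go(.583,.140,.2,180)
s=cam("scene")
h=cv2.cvtColor(s['color'],cv2.COLOR_BGR2HSV);A=[]
for v in range(175,186):
    for u in range(262,284):
        H,S,V=h[v,u]
        p=onplane(s,u,v,.055);d=p[:2]-[.604,-.0035]
        if 15<H<30 and S>115 and V>70 and .02<np.hypot(*d)<.034:A.append((np.degrees(np.arctan2(d[1],d[0]))%360).round(1))
print(A,np.mean(A))
```

```text
clock 8.25 tcp [ 0.5097 -0.092   0.074 ] F [-0.4  0.9 -0.6] gap 0.0511 j [-0.33  0.31 -0.37  0.89 -0.   -1.12]
shift [-215.8  112.3 -126. ] turn [-0.002  0.001  0.784]
[np.float64(232.5), np.float64(231.3), np.float64(230.0), np.float64(228.4), np.float64(238.3), np.float64(237.7), np.float64(236.9), np.float64(236.0)] 233.8875
```

The handle is at its end stop, and the mark and force put the bolt at about 55–60°. I lift off and go to the knob, and measure the gap and the clearances once the arm is out of the way.

Call:
{"fn": "apply_moves", "kwargs": {"rows": [{"xyz": [0, 0, -30], "turn": [0, 0, 0], "grip": 0.6}, {"xyz": [0, 0, -65], "turn": [0, 0, 0], "grip": 0.6}, {"xyz": [0, 0, -100], "turn": [0, 0, 0], "grip": 0.6}, {"xyz": [-20, 10, -126], "turn": [0, 0, 0.12], "grip": 0.6}, {"xyz": [-50, 26, -126], "turn": [0, 0, 0.24], "grip": 0.6}, {"xyz": [-80, 42, -126], "turn": [0, 0, 0.36], "grip": 0.5}, {"xyz": [-110, 57, -126], "turn": [0, 0, 0.48], "grip": 0.5}, {"xyz": [-140, 73, -126], "turn": [0, 0, 0.6], "grip": 0.5}, {"xyz": [-170, 88, -126], "turn": [0, 0, 0.72], "grip": 0.5}, {"xyz": [-200, 104, -126], "turn": [0, 0, 0.78], "grip": 0.5}, {"xyz": [-215, 112, -126], "turn": [0, 0, 0.784], "grip": 0.5}, {"xyz": [-215, 112, -126], "turn": [0, 0, 0.784], "grip": 0.5}]}}

```text
clock: 9.3
tcp_pos: [0.584, 0.1426, 0.1993]
orientation: [0.001, -0.001, 1.0, 0.0]
wrist_force: [0.2, -0.0, -0.4]
finger_gap: 0.0426
grip_force: 0.0
```

```bash
cat > gap.py <<'E'
from h import *
import sys
def gap(tag=None):
    s=cam("scene");P=pts(s)
    yh=np.array([.056,.9984]);xh=np.array([.9984,-.056]);O=np.array([.644,-.0055])
    L=np.stack([(P[...,:2]-O)@xh,(P[...,:2]-O)@yh],-1)
    Z=P[...,2]
    h=cv2.cvtColor(s['color'],cv2.COLOR_BGR2HSV)
    ye=(h[...,0]>22)&(h[...,0]<34)&(h[...,1]>170)&(h[...,2]>150)&(Z>.05)&(Z<.09)&(L[...,1]<0)&(L[...,0]>0)
    print('stop: x',np.percentile(L[ye][:,0],[2,98]).round(4),'y',np.percentile(L[ye][:,1],[1,5,50,95,99]).round(4),'z',np.percentile(Z[ye],[5,50,95]).round(4))
    stop=L[ye]
    al=(h[...,1]<40)&(h[...,2]>150)&(Z>.053)&(Z<.075)&(L[...,0]>.02)&(L[...,0]<.16)&(L[...,1]>-.15)&(L[...,1]<.2)
    print('alu top: x',np.percentile(L[al][:,0],[2,98]).round(4),'y',np.percentile(L[al][:,1],[1,3,5,50,99]).round(4),'z',np.percentile(Z[al],[5,50,95]).round(4))
    if tag: cv2.imwrite(f"pics/{tag}.png",cv2.resize(s['color'][170:260,240:360],None,fx=6,fy=6,interpolation=cv2.INTER_CUBIC))
    return s,P,L
if __name__=="__main__":
    gap(sys.argv[1] if len(sys.argv)>1 else None)
E
python3 gap.py g1; python3 go.py .585 .141 .088 180
python3 - <<'E'
from h import *
c=cam("top");P=pts(c)
X,Y,Z=P[...,0],P[...,1],P[...,2]
m=(X>.64)&(X<.72)&(Y>.09)&(Y<.24)&(Z<.2);print('hi near wheel',np.sort(Z[m])[-5:])
m=(X>.55)&(X<.75)&(Y>.22)&(Y<.34)&(Z>.05)&(Z<.2);print('jar/bottle',P[m].min(0),P[m].max(0))
E
```

```text
stop: x [0.0459 0.1321] y [-0.0929 -0.0924 -0.0848 -0.0709 -0.0695] z [0.0693 0.0772 0.0808]
alu top: x [0.0239 0.1394] y [-0.0176 -0.0166 -0.0152  0.0356  0.1917] z [0.055  0.0667 0.07  ]
clock 9.35 tcp [0.5833 0.1408 0.1992] F [-0.2 -0.9 -0.4] gap 0.043 j [ 0.1   0.37  0.05  1.25 -0.    0.1 ]
shift [ -1.6   0.2 111.2] turn [-0.     0.001  0.002]
hi near wheel [0.08457447 0.08482545 0.08499074 0.08570887 0.08619248]
jar/bottle [0.67736361 0.22062688 0.05011232] [0.74999315 0.30476068 0.15301451]
```

View pics/g1.png

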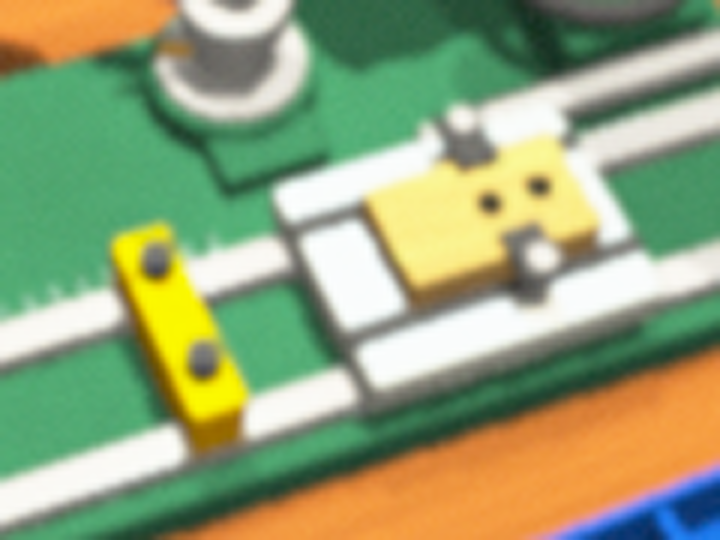

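The view shows the stop (yellow, face at y ≈ -0.069) and the carriage edge (y ≈ -0.018), so the gap is about 51 mm, or about 3.4 rad of winding. The yellow flange mark is visible at the far side of the socket. I descend and grip the knob.

Call:
{"fn": "apply_moves", "kwargs": {"force": 20, "rows": [{"xyz": [-1, 0, 30], "turn": [0, 0, 0], "grip": 0.5}, {"xyz": [-1, 0, 60], "turn": [0, 0, 0], "grip": 0.5}, {"xyz": [-1, 0, 85], "turn": [0, 0, 0], "grip": 0.5}, {"xyz": [-1, 0, 103], "turn": [0, 0, 0], "grip": 0.5}, {"xyz": [-1, 0, 110], "turn": [0, 0, 0], "grip": 0.5}, {"xyz": [-1, 0, 110], "turn": [0, 0, 0], "grip": 0.35}, {"xyz": [-1, 0, 110], "turn": [0, 0, 0], "grip": 0.2}, {"xyz": [-1, 0, 110], "turn": [0, 0, 0], "grip": 0.15}, {"xyz": [-1, 0, 110], "turn": [0, 0, 0], "grip": 0.15}]}}

```text
clock: 10.15
tcp_pos: [0.5831, 0.1423, 0.0894]
orientation: [-0.0, -0.0, 1.0, 0.003]
wrist_force: [1.0, 11.8, -11.8]
finger_gap: 0.0175
grip_force: 22.2
```

```bash
cat > wh.py <<'E'
from go import *
def wh(angs,r=.045,W=(.6236,.1656),z=None):
    z=z or float(env.get_state()['tcp_pos'][2])
    p=env.get_state()['tcp_pos']-[W[0],W[1],0];print('bearing',(np.degrees(np.arctan2(p[1],p[0]))%360).round(1),'r',np.hypot(p[0],p[1]).round(4))
    for a in angs:
        b=np.radians(a); print(a,end=' ');go(W[0]+r*np.cos(b),W[1]+r*np.sin(b),z,180)
if __name__=="__main__": wh(list(map(float,sys.argv[1:])))
E
python3 wh.py 212 205 195 185 175 165 155 145 135 125 115 105 95 |grep -v clock; python3 go.py 0.58 .14 .088 180
```

```text
bearing 209.9 r 0.0467
shift [-2.3 -0.6 -0. ] turn [ 0.006 -0.001  0.   ]
shift [0.3 4.2 0. ] turn [ 0.006 -0.001  0.   ]
shift [ 3.  11.6  0.1] turn [ 0.006 -0.001  0.   ]
shift [ 4.3 19.3  0.1] turn [ 0.006 -0.001  0.   ]
shift [ 4.3 27.2  0.2] turn [ 0.006 -0.001  0.   ]
shift [ 3.  34.9  0.2] turn [ 0.006 -0.001  0.   ]
shift [ 0.3 42.3  0.3] turn [ 0.006 -0.001  0.   ]
shift [-3.7 49.1  0.3] turn [ 0.006 -0.001  0.   ]
shift [-8.7 55.1  0.4] turn [ 0.006 -0.001  0.   ]
shift [-14.7  60.1   0.4] turn [ 0.006 -0.001  0.   ]
shift [-21.5  64.    0.4] turn [ 0.006 -0.001  0.   ]
shift [-28.9  66.7   0.4] turn [ 0.006 -0.001  0.   ]
shift [-36.6  68.1   0.4] turn [ 0.006 -0.001  0.   ]
clock 10.15 tcp [0.5831 0.1423 0.0894] F [  1.   11.8 -11.8] gap 0.0175 j [ 0.1   0.44 -0.13  1.    0.01  0.1 ]
shift [ 3.1 -2.3  1.4] turn [ 0.006 -0.001  0.   ]
```

Call:
{"fn": "apply_moves", "kwargs": {"rows": [{"xyz": [0, 4, 0], "turn": [0, 0, 0], "grip": 0.15}, {"xyz": [2, 12, 0], "turn": [0, 0, 0], "grip": 0.15}, {"xyz": [3, 20, 0], "turn": [0, 0, 0], "grip": 0.15}, {"xyz": [3, 28, 0], "turn": [0, 0, 0], "grip": 0.15}]}}

```text
clock: 10.48
tcp_pos: [0.5767, 0.1658, 0.0894]
orientation: [-0.003, 0.002, 1.0, -0.002]
wrist_force: [-8.8, -3.4, 0.1]
finger_gap: 0.017
grip_force: 23.1
```

```bash
python3 wh.py 175 165 155 145 135 125 115 105 95 85 75 65 55 |grep -v clock; python3 go.py 0.58 .14 .088 180
```

```text
bearing 179.7 r 0.0469
shift [-2.   3.7 -0. ] turn [-0.003 -0.007 -0.003]
shift [-3.4 11.4 -0.1] turn [-0.003 -0.007 -0.003]
shift [-6.  18.8 -0.1] turn [-0.003 -0.007 -0.003]
shift [-9.9 25.6 -0.2] turn [-0.003 -0.007 -0.003]
shift [-15.   31.7  -0.2] turn [-0.003 -0.007 -0.003]
shift [-21.   36.7  -0.3] turn [-0.003 -0.007 -0.003]
shift [-27.7  40.7  -0.3] turn [-0.003 -0.007 -0.003]
shift [-35.1  43.4  -0.4] turn [-0.003 -0.007 -0.003]
shift [-42.8  44.7  -0.4] turn [-0.003 -0.007 -0.003]
shift [-50.7  44.8  -0.5] turn [-0.003 -0.007 -0.003]
shift [-58.4  43.4  -0.5] turn [-0.003 -0.007 -0.003]
shift [-65.8  40.8  -0.6] turn [-0.003 -0.007 -0.003]
shift [-72.6  36.9  -0.6] turn [-0.003 -0.007 -0.003]
clock 10.48 tcp [0.5767 0.1658 0.0894] F [-8.8 -3.4  0.1] gap 0.017 j [ 0.15  0.44 -0.12  1.01 -0.    0.15]
shift [ -3.4 -25.8   1.5] turn [-0.003 -0.007 -0.003]
```

Call:
{"fn": "apply_moves", "kwargs": {"rows": [{"xyz": [0, 4, 0], "turn": [0, 0, 0], "grip": 0.15}, {"xyz": [-1, 11, 0], "turn": [0, 0, 0], "grip": 0.15}, {"xyz": [-4, 19, 0], "turn": [0, 0, 0], "grip": 0.15}, {"xyz": [-8, 26, 0], "turn": [0, 0, 0], "grip": 0.15}, {"xyz": [-13, 32, 0], "turn": [0, 0, 0], "grip": 0.15}, {"xyz": [-19, 37, 0], "turn": [0, 0, 0], "grip": 0.15}]}}

```text
clock: 10.98
tcp_pos: [0.5982, 0.2044, 0.0895]
orientation: [-0.001, 0.001, 1.0, -0.0]
wrist_force: [-3.6, -1.6, -5.5]
finger_gap: 0.017
grip_force: 22.6
```

```bash
python3 wh.py 115 105 95 85 75 65 55 45 35|grep -v clock; python3 go.py 0.58 .14 .088 180;python3 gap.py
```

```text
bearing 123.3 r 0.0464
shift [-6.4  2.  -0. ] turn [-0.001 -0.003 -0.002]
shift [-13.8   4.7  -0. ] turn [-0.001 -0.003 -0.002]
shift [-21.5   6.1  -0.1] turn [-0.001 -0.003 -0.002]
shift [-29.3   6.1  -0.1] turn [-0.001 -0.003 -0.002]
shift [-37.1   4.7  -0.1] turn [-0.001 -0.003 -0.002]
shift [-44.4   2.1  -0.1] turn [-0.001 -0.003 -0.002]
shift [-51.2  -1.8  -0.1] turn [-0.001 -0.003 -0.002]
shift [-57.3  -6.9  -0.1] turn [-0.001 -0.003 -0.002]
shift [-62.3 -12.9  -0.2] turn [-0.001 -0.003 -0.002]
clock 10.98 tcp [0.5982 0.2044 0.0895] F [-3.6 -1.6 -5.5] gap 0.017 j [ 0.2   0.5  -0.03  1.04 -0.    0.2 ]
shift [ 18.1 -64.4   1.6] turn [-0.001 -0.003 -0.002]
stop: x [0.0461 0.1317] y [-0.093  -0.0926 -0.0849 -0.0711 -0.0695] z [0.0699 0.0772 0.0812]
alu top: x [0.0228 0.1393] y [-0.0408 -0.0395 -0.0381  0.0176  0.1909] z [0.0546 0.0668 0.0702]
```

Call:
{"fn": "apply_moves", "kwargs": {"rows": [{"xyz": [-6, 2, 0], "turn": [0, 0, 0], "grip": 0.15}, {"xyz": [-13, 5, 0], "turn": [0, 0, 0], "grip": 0.15}, {"xyz": [-21, 6, 0], "turn": [0, 0, 0], "grip": 0.15}, {"xyz": [-29, 6, 0], "turn": [0, 0, 0], "grip": 0.15}, {"xyz": [-37, 5, 0], "turn": [0, 0, 0], "grip": 0.15}, {"xyz": [-44, 2, 0], "turn": [0, 0, 0], "grip": 0.15}, {"xyz": [-50, -2, 0], "turn": [0, 0, 0], "grip": 0.15}]}}

```text
clock: 11.62
tcp_pos: [0.6501, 0.2009, 0.0895]
orientation: [-0.0, 0.001, 1.0, -0.001]
wrist_force: [-5.7, -2.5, -0.7]
finger_gap: 0.0172
grip_force: 23.0
```

```bash
python3 wh.py 50 45 40 35 30 25 20 15 10|grep -v clock; python3 go.py 0.58 .14 .088 180;python3 gap.py
```

```text
bearing 53.1 r 0.0442
shift [-2.4 -0.9  0. ] turn [-0.002 -0.001 -0.003]
shift [-5.3 -3.5  0. ] turn [-0.002 -0.001 -0.003]
shift [-8.  -6.4  0. ] turn [-0.002 -0.001 -0.003]
shift [-10.4  -9.5   0. ] turn [-0.002 -0.001 -0.003]
shift [-12.5 -12.8   0. ] turn [-0.002 -0.001 -0.003]
shift [-14.3 -16.3   0. ] turn [-0.002 -0.001 -0.003]
shift [-15.8 -19.9   0. ] turn [-0.002 -0.001 -0.003]
shift [-17.  -23.6   0. ] turn [-0.002 -0.001 -0.003]
shift [-17.9 -27.5   0. ] turn [-0.002 -0.001 -0.003]
clock 11.62 tcp [0.6501 0.2009 0.0895] F [-5.7 -2.5 -0.7] gap 0.0172 j [ 0.18  0.58  0.11  1.1  -0.    0.19]
shift [ 69.9 -61.1   1.6] turn [-0.002 -0.001 -0.003]
stop: x [0.0457 0.1317] y [-0.093  -0.0926 -0.0845 -0.0703 -0.0693] z [0.0691 0.077  0.0805]
alu top: x [0.0241 0.1392] y [-0.0596 -0.0585 -0.0568 -0.0061  0.1395] z [0.0549 0.0668 0.0699]
```

Call:
{"fn": "apply_moves", "kwargs": {"rows": [{"xyz": [-2, -1, 0], "turn": [0, 0, 0], "grip": 0.15}, {"xyz": [-5, -3, 0], "turn": [0, 0, 0], "grip": 0.15}, {"xyz": [-7, -6, 0], "turn": [0, 0, 0], "grip": 0.15}, {"xyz": [-9, -9, 0], "turn": [0, 0, 0], "grip": 0.15}, {"xyz": [-11, -13, 0], "turn": [0, 0, 0], "grip": 0.15}, {"xyz": [-11, -13, 0], "turn": [0, 0, 0], "grip": 0.15}]}}

```text
clock: 12.17
tcp_pos: [0.6612, 0.1875, 0.0895]
orientation: [0.0, 0.002, 1.0, -0.001]
wrist_force: [-3.9, -2.9, -2.4]
finger_gap: 0.017
grip_force: 22.9
```

```bash
python3 wh.py 25 22 19 16 13 10 7|grep -v clock; python3 go.py 0.58 .14 .088 180;python3 gap.py
```

```text
bearing 30.3 r 0.0435
shift [-3.2 -2.9  0. ] turn [-0.001  0.    -0.004]
shift [-4.2 -5.1  0. ] turn [-0.001  0.    -0.004]
shift [-5.  -7.3  0. ] turn [-0.001  0.    -0.004]
shift [-5.7 -9.5  0. ] turn [-0.001  0.    -0.004]
shift [ -6.3 -11.8   0. ] turn [-0.001  0.    -0.004]
shift [ -6.8 -14.1   0. ] turn [-0.001  0.    -0.004]
shift [ -7.1 -16.4   0. ] turn [-0.001  0.    -0.004]
clock 12.17 tcp [0.6612 0.1875 0.0895] F [-3.9 -2.9 -2.4] gap 0.017 j [ 0.16  0.6   0.14  1.11 -0.    0.16]
shift [ 81.  -47.8   1.6] turn [-0.001  0.    -0.004]
stop: x [0.0461 0.132 ] y [-0.0929 -0.0926 -0.0852 -0.0714 -0.0702] z [0.0688 0.0773 0.0806]
alu top: x [0.0247 0.1395] y [-0.0645 -0.063  -0.0612 -0.0117  0.1195] z [0.0555 0.0669 0.0701]
```

Call:
{"fn": "apply_moves", "kwargs": {"rows": [{"xyz": [-1, -2, 0], "turn": [0, 0, 0], "grip": 0.15}, {"xyz": [-2, -4, 0], "turn": [0, 0, 0], "grip": 0.15}, {"xyz": [-3, -6, 0], "turn": [0, 0, 0], "grip": 0.15}, {"xyz": [-3, -6, 0], "turn": [0, 0, 0], "grip": 0.15}]}}

```text
clock: 12.55
tcp_pos: [0.6634, 0.1829, 0.0894]
orientation: [-0.0, 0.001, 1.0, -0.0]
wrist_force: [-5.7, -1.4, -3.1]
finger_gap: 0.0172
grip_force: 23.0
```

Call:
{"fn": "apply_moves", "kwargs": {"rows": [{"xyz": [0, -1, 0], "turn": [0, 0, 0], "grip": 0.15}, {"xyz": [0, -2, 0], "turn": [0, 0, 0], "grip": 0.15}, {"xyz": [0, -2, 0], "turn": [0, 0, 0], "grip": 0.15}]}}

```text
clock: 12.8
tcp_pos: [0.6639, 0.1814, 0.0895]
orientation: [0.0, 0.001, 1.0, 0.0]
wrist_force: [-3.0, 0.7, -3.5]
finger_gap: 0.0173
grip_force: 22.8
```

```bash
python3 wh.py 16 13 10 |grep -v clock; python3 go.py 0.58 .14 .088 180|head -1;python3 gap.py
```

```text
bearing 21.4 r 0.0433
shift [-2.9 -3.4  0. ] turn [ 0.     0.001 -0.002]
shift [-3.5 -5.7  0. ] turn [ 0.     0.001 -0.002]
shift [-4. -8.  0.] turn [ 0.     0.001 -0.002]
clock 12.8 tcp [0.6639 0.1814 0.0895] F [-3.   0.7 -3.5] gap 0.0173 j [0.15 0.6  0.14 1.11 0.   0.15]
stop: x [0.0462 0.1317] y [-0.0932 -0.0925 -0.0853 -0.0725 -0.0711] z [0.0682 0.0774 0.0808]
alu top: x [0.025  0.1393] y [-0.0656 -0.0639 -0.0626 -0.0127  0.1146] z [0.0553 0.0669 0.07  ]
```

Call:
{"fn": "apply_moves", "kwargs": {"rows": [{"xyz": [0, -1, 0], "turn": [0, 0, 0], "grip": 0.15}, {"xyz": [-0.5, -2, 0], "turn": [0, 0, 0], "grip": 0.15}, {"xyz": [-0.5, -2, 0], "turn": [0, 0, 0], "grip": 0.15}]}}

```text
clock: 13.1
tcp_pos: [0.6646, 0.1793, 0.0895]
orientation: [0.001, 0.001, 1.0, 0.0]
wrist_force: [-1.8, 0.9, -3.6]
finger_gap: 0.017
grip_force: 22.8
```

Call:
{"fn": "apply_moves", "kwargs": {"rows": [{"xyz": [-0.3, -1, 0], "turn": [0, 0, 0], "grip": 0.15}, {"xyz": [-0.3, -1, 0], "turn": [0, 0, 0], "grip": 0.15}]}}

```text
clock: 13.27
tcp_pos: [0.6647, 0.1788, 0.0895]
orientation: [0.0, 0.001, 1.0, 0.001]
wrist_force: [-1.3, 2.8, -3.6]
finger_gap: 0.0172
grip_force: 22.9
```

Call:
{"fn": "apply_moves", "kwargs": {"rows": [{"xyz": [-0.2, -1, 0], "turn": [0, 0, 0], "grip": 0.15}, {"xyz": [-0.2, -1, 0], "turn": [0, 0, 0], "grip": 0.15}]}}

```text
clock: 13.43
tcp_pos: [0.6647, 0.1787, 0.0895]
orientation: [0.0, 0.0, 1.0, 0.001]
wrist_force: [-1.8, 6.4, -2.0]
finger_gap: 0.017
grip_force: 22.9
```

```bash
python3 wh.py | head -1; python3 gap.py g2
```

```text
bearing 17.7 r 0.0432
stop: x [0.0458 0.1321] y [-0.0929 -0.0924 -0.0854 -0.0723 -0.0708] z [0.0693 0.077  0.0803]
alu top: x [0.0256 0.1397] y [-0.0663 -0.0642 -0.0628 -0.0131  0.1174] z [0.0555 0.0669 0.0703]
```

View pics/g2.png

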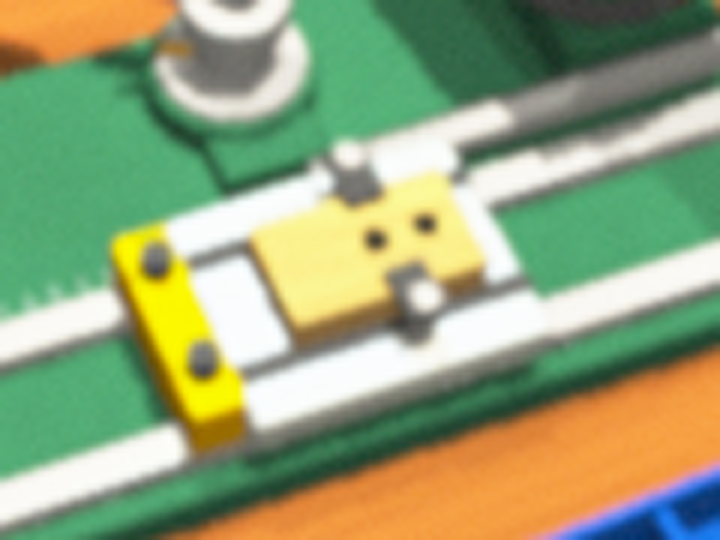

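The carriage now sits flush against the yellow stop with no visible gap. The last 1 mm command moved the tool only 0.1 mm while the force rose to 6.4 N. I give one small nudge to confirm, then release.

Call:
{"fn": "apply_moves", "kwargs": {"rows": [{"xyz": [0, -0.6, 0], "turn": [0, 0, 0], "grip": 0.15}, {"xyz": [0, -0.6, 0], "turn": [0, 0, 0], "grip": 0.15}]}}

```text
clock: 13.65
tcp_pos: [0.6647, 0.1787, 0.0895]
orientation: [0.0, 0.0, 1.0, 0.002]
wrist_force: [-1.5, 8.0, -3.2]
finger_gap: 0.0172
grip_force: 22.9
```

Call:
{"fn": "apply_moves", "kwargs": {"rows": [{"xyz": [0, 0.4, 0], "turn": [0, 0, 0], "grip": 0.25}, {"xyz": [0, 0.4, 0], "turn": [0, 0, 0], "grip": 0.45}, {"xyz": [0, 0.4, 0], "turn": [0, 0, 0], "grip": 0.45}, {"xyz": [0, 0.4, 0], "turn": [0, 0, 0], "grip": 0.45}, {"xyz": [0, 0.4, -20], "turn": [0, 0, 0], "grip": 0.45}, {"xyz": [0, 0.4, -50], "turn": [0, 0, 0], "grip": 0.45}, {"xyz": [0, 0.4, -85], "turn": [0, 0, 0], "grip": 0.45}, {"xyz": [30, 0, -110], "turn": [0, 0, 0], "grip": 0.45}, {"xyz": [70, 0, -120], "turn": [0, 0, 0], "grip": 0.45}, {"xyz": [110, 0, -120], "turn": [0, 0, 0], "grip": 0.45}, {"xyz": [150, 0, -120], "turn": [0, 0, 0], "grip": 0.45}, {"xyz": [190, 0, -120], "turn": [0, 0, 0], "grip": 0.45}]}}

```text
clock: 14.65
tcp_pos: [0.4732, 0.1765, 0.2099]
orientation: [0.001, 0.001, 1.0, -0.0]
wrist_force: [-0.5, 0.1, 0.8]
finger_gap: 0.0384
grip_force: 0.0
```

```bash
python3 gap.py; python3 look.py
python3 - <<'E'
from m import *
c,P=measure()
s=env.get_state();print(s['clock'],s['tcp_pos'],s['wrist_force'].round(1))
im=np.hstack([cv2.resize(c['color'][120:230,140:350],None,fx=3.6,fy=3.6,interpolation=cv2.INTER_CUBIC)])
cv2.imwrite("pics/f.png",im)
E
```

```text
stop: x [0.0458 0.1324] y [-0.0931 -0.0928 -0.0855 -0.0721 -0.0705] z [0.0715 0.0771 0.0804]
alu top: x [0.0228 0.1394] y [-0.0657 -0.0637 -0.0622 -0.0014  0.1906] z [0.0541 0.0666 0.07  ]
mark T [236.5 202. ] 2 [ 0.5911 -0.0359  0.055 ] r 0.0349 ang -111.7
mark S [267.  177.5] 2 [ 0.5856 -0.0302  0.055 ] r 0.0324 ang -124.6
{'base_rect': ((670.42919921875, 7.184478759765625), (425.3547668457031, 222.99200439453125), 87.23956298828125)}
orange [235.1 201.5] [233, 200, 5, 4, 15] plane [ 0.5869 -0.0361  0.125 ] depthmed [ 0.5881 -0.0358  0.1231] zmax 0.129
orange [216.1 219.3] [195, 213, 48, 12, 473] plane [0.5413 0.0117 0.125 ] depthmed [ 5.459e-01  2.630e-02 -4.000e-04] zmax 1.028
orange [247.8 217.2] [246, 217, 4, 2, 5] plane [ 0.547  -0.0686  0.125 ] depthmed [ 0.5521 -0.0664 -0.0011] zmax 0.003
yellow [255.8 151.7] [251, 136, 10, 32, 198] plane [ 0.7289 -0.0887  0.066 ] depthmed [ 0.7273 -0.0891  0.0762] zmax 0.082
redfig [320.3 185.9] [314, 176, 18, 18, 152] plane [ 0.6354 -0.2657  0.06  ] depthmed [ 0.6339 -0.2654  0.0459] zmax 1.028
redfig [328.1 180.5] [324, 176, 10, 10, 75] plane [ 0.6504 -0.2873  0.06  ] depthmed [ 0.6436 -0.2768  0.1083] zmax 0.119
14.85 [0.47388776 0.17687251 0.21016733] [ 0.3 -0.3 -0.1]
```

View pics/f.png

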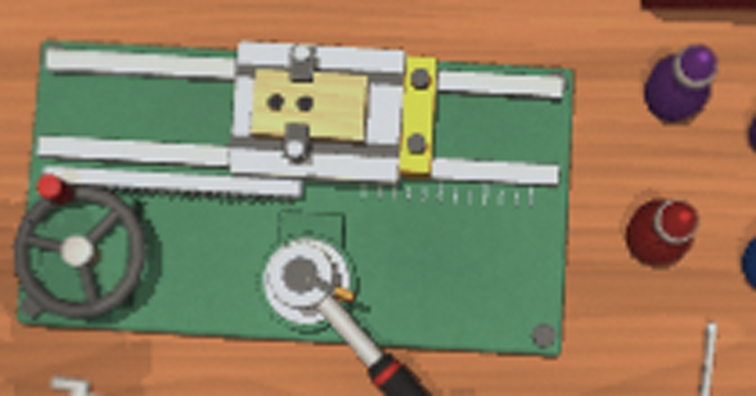

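The final view shows the carriage flush against the unmoved stop, with the stop's centroid at the same pixel as at the start. The red figurine stands unmoved at about (662,230) and the arm is clear. I hand in.

```bash
python3 -c "
from workcell import ticket
print(ticket.hand_in())"
```

```text
the job is handed in; nothing more can be done
None
```

The job is handed in at about 15 s: the lever is on the loosening side, the bolt is loosened by about 55–57° in two strokes (target 60°), the carriage touches the stop without having moved it, and the red figurine stands where it was.

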